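# Clamp the full jar

## Task

One of the two identical stoneware jars is full and the other nearly empty: first lift each of them clear of the worktop in turn to feel which is heavier, and set the lighter one back upright on the worktop. Then stand the heavier jar upright in the open bay of the jar clamp, and wind the clamp's crank clockwise (seen from above) through its full turn to the stop, so that the rubber pad grips the jar. Knock nothing over and let go of everything at the end.

Things in the scene. Friction and masses are not known exactly. Their poses are not given: they have to be found in the camera images.
- jar_a: One of two outwardly identical closed jars: white stoneware, two thin blue bands, steel screw lid; 62 mm diameter (lid 58 mm, from 88 mm up), 110 mm high. Origin: centre of the underside, z up. Only lifting tells which is heavier; the heavier (0.54 to 0.66 kg) weighs about twice the lighter (0.25 to 0.31 kg).
- jar_b: The other of the two identical jars: same look, size and origin.
- clamp: Jar clamp fixed to the worktop: wooden base plate 140 x 300 x 12 mm (its own y from -210 to +90 mm) with blue metal fittings. Origin: on the worktop under the centre of the bay; y runs from the crank towards the fixed V jaw, z up. The gear housing under the crank (62 mm square, 90 mm high) has its centre at y = -155 mm.
- bay (a point): Top of the base plate (12 mm over the worktop) at the seat of a jar's underside centre; axes as the clamp's. V jaw (x +-50 mm) on its +y side, moving jaw on its -y side, both 56 mm over the worktop; guide rods at x = +-56 mm, 30 mm over it. At the start a jar has about 28 mm of free room to the -y side; the closing pad pushes it into the V.
- pad: Spring-mounted black rubber pad of the moving jaw, 60 x 8 x 36 mm; moves 5 mm along the clamp's +y per rad of the crank. It touches a seated jar about 0.6 rad before the crank's stop; its spring (3 N per mm) then grips with about 9 N at the stop. Origin: middle of its jar-side face, 4 mm below the face's lower edge.
- crank_axis (a point): Point on the vertical axis of the crank, 152 mm over the worktop, level with the middle of the knob. z up.
- crank_knob (a point): Centre of the crank's dark wooden knob: upright round handle, 25 mm diameter, 52 mm long (124 to 176 mm over the worktop), 60 mm from the crank's axis. It turns freely on its pin, so it can be pinched from above and led round without turning the gripper. The steel crank arm lies just under it (111 to 121 mm).
- crank (a joint): Crank angle in rad, growing clockwise seen from above; 0 to 6.9, with a hard stop at 6.9 (jaw closed); starts between 0 and 0.5. It stays where it is left; about 2 N at the knob turns it, 3 N near the stop.
- pepper_mill: Wooden pepper mill, 58 mm diameter, 190 mm high; bystander, origin at its underside.
- salt_shaker: Glass salt shaker with a grey top, 44 mm diameter, 90 mm high; bystander, origin at its underside.
There are look-alikes about, which are no part of the job. Leave any purple look-alike of the jar_a alone.

How it is judged:
By the outcome, as a careful person would: the job done as asked, in the order asked, and still so for the second after the job is handed in, with the robot touching nothing.
It also fails if it takes over 72 s, if anything falls off the work surface, if the arm or the gripper's body presses on something with over 40 N, if the wrist force passes 120 N, or if a joint passes its speed limit or range.

## Robot

A 6-joint arm with a two-finger parallel gripper is mounted at the origin on a cart in front of the work surface, level with it; the furniture and walls round the work are solid. World frame = base frame: x ahead of the robot, y to its left, z up, the work surface at z = 0. Lengths are in mm, angles in rad, forces in N, time in s.
With the tool pointing down it reaches from about 375 to 900 mm from the base axis. Payload 3.1 kg.
Tool frame: the origin (TCP) lies at the very end of the fingers, on their centre line; the grasp point (between the pads) lies 19 mm behind it (grasp_offset is the distance from the TCP to the grasp point, in mm); z points along the fingers, y is the line along which they close (so a half turn about z gives the same grasp; the last joint's range is limited). The gripper opens to 87 mm and grips with 3 to 60 N. Pads are 19 mm wide; open, the fingers measure 117 mm over their backs; the gripper's body (75 mm by 190 mm) begins 51 mm behind the grasp point.
Start: joints at [-1.375, 0.527, 1.433, -0, 1.181, -0.178], TCP at [228.243, -581.809, 222.548] pointing down, gripper open.
Joint ranges: [-3.08, 3.08], [-0.75, 2.2], [0.22, 2.44], [-1.43, 4.57], [0, 2.65], [-2.85, 2.85]. Speed limits (rad/s): [2.79, 2.79, 3.14, 3.14, 3.14, 3.14].

## Interface

Orientations are given as a unit quaternion [w, x, y, z].
In Python, from rig import get_obs, snapshot, get_calibration, close_job, boxes_of, grasp_offset gives the robot as it stands.
- The arm moves only by the tool drive_tool, never from a script. Its argument "deltas" is a list of rows, each a list of 6 numbers: the shift along the tool's x, y, z in cm, then the turn, a rotation vector about the tool's x, y, z in rad. In form: [[x, y, z, ax, ay, az], ...]. A call has 1 to 12 rows; each row is the pose to reach, as a shift and turn from the pose commanded when the call began, along the tool's axes at that moment; what a row does not reach only later rows make up. A row lasts 1/10 s, in which the tool goes at most 50 mm and 8.59 degrees, less where a joint would pass 70% of its speed; a pose out of reach is approached as far as the arm can. A call with a gripper value outside its range is refused whole. "claw" is the opening, from -1 (shut) to 1 (fully open), so that 0 is half open, set as the call begins (left out, the last holds). The fingers move at their own pace and stop on an object; "grip_force" is the grip in N (left out, the last holds). Time passes only in rows, so rows that repeat a pose let the fingers close. It gives the time, the measured TCP pose, the force, the opening and the grip force at its end, in the units of the state.
- get_obs(): the state, without advancing time (a new reading comes with each control period).
- snapshot(name): name is "scene" or "top"; returns (picture, depth): 420x560x3 uint8, red, green, blue; 420x560 float32, mm along the optical axis (not along the pixel's ray), 0 where there is no reading.
- get_calibration(name): a dict with "camera_matrix" (3x3 intrinsics, pixels), "position" and "rotation" of the camera in the world. Camera axes: x right, y down, z forward; pixel columns grow to the right and rows downward; lengths in mm; the calibration is good to about 2 mm. A picture is of the moment at which its call begins. get_calibration takes no time and is no camera call.
- close_job(): hands the job in; it is judged then, once.
Trained networks look in the newest picture that a camera, given by its name, has taken for a name from the list of things; names that differ only in an ending like _2 or _b are one class to them, and where a whole thing is asked for, a point or a joint stands for the part that bears it (a point fixed in the world has none). Each returns a list of dicts, best first, with "conf" (0 to 1); they miss things now and then, are a little off and sometimes report something else, mostly with a low value. They report only what shows in the picture. A call takes as long as a camera call. They do not tell look-alikes from the thing itself.
- boxes_of(name, camera): "at" ([x, y, z] in mm, in the coordinates of the camera as it stood for that picture, good to about 4 mm: the middle of the surface that is visible of it).
The state is a dict: "time_s": time; "joint_positions": joint angles; "qd": joint speeds; "tau": joint torques, N m; "ee_pos": TCP position; "tcp_rot": TCP orientation; "contact_force": force on the tool from outside, world axes, zero at the start; "moment": the same for the moment, N m; "gripper_width": finger opening in mm; "gripper_force": force on a finger pad.
Only numpy, scipy, OpenCV 4.12 (cv2) and the standard library are available. Lean on these libraries where they do the work, as an engineer would, in place of code of your own. Each camera call takes 0.05 s, during which the arm holds its last target. There are 200 camera calls.

## Working session

There is one attempt and no reset: what is moved stays moved. The work goes in short steps, Python scripts to look and compute and a tool call to move; the robot and the scene stay as the last step left them, time stands still between calls to the robot, and variables do not carry over. Pictures are saved under pics/ and viewed, at most 10 in all, crops included, and the job is handed in when it is done.

Besides the shell and the picture viewer there is one more tool, called as name(argument=value, ...) on one line, values as JSON. drive_tool: Moves the arm, as the interface text tells. Its arguments: {"type":"object","properties":{"deltas":{"type":"array"},"claw":{"type":"number"},"grip_force":{"type":"number"}},"required":["deltas"]}

```bash
mkdir -p pics; ls; cat > h.py <<'E'
import numpy as np, cv2
from rig import *
def w(cam,p):
    c=get_calibration(cam); return np.array(c["rotation"])@np.array(p)+np.array(c["position"])
def save(cam,f):
    im,d=snapshot(cam); cv2.imwrite(f,im[:,:,::-1]); return im,d
def cloud(cam,d):
    c=get_calibration(cam);K=np.array(c["camera_matrix"]);v,u=np.indices(d.shape)
    P=np.stack([(u-K[0,2])/K[0,0]*d,(v-K[1,2])/K[1,1]*d,d],-1)
    return P@np.array(c["rotation"]).T+np.array(c["position"])
E
python3 - <<'E'
from h import *
ims=[]
for cam in ("top","scene"):
    im,d=save(cam,f"pics/{cam}0.png"); np.save(f"{cam}0.npy",d)
    c=get_calibration(cam); print(cam,np.round(c["position"]),np.round(c["rotation"],2).tolist(),np.round(c["camera_matrix"]).tolist())
    for n in ("jar_a","clamp","pad","crank_knob","pepper_mill","salt_shaker"):
        K=np.array(c["camera_matrix"])
        for b in boxes_of(n,cam):
            p=np.array(b["at"]);q=K@p/p[2]
            print(n,round(b["conf"],2),np.round(w(cam,p)),np.round(q[:2]))
s=get_obs();print(s["ee_pos"],s["tcp_rot"],s["gripper_width"],grasp_offset, s["time_s"],s["contact_force"])
E
```

```text
pics
top [-440.   79. 1320.] [0.21, -0.64, 0.7, -0.24] [[510.0, 0.0, 279.0], [0.0, 510.0, 203.0], [0.0, 0.0, 1.0]]Traceback (most recent call last):
  File "<stdin>", line 10, in <module>
  File "h.py", line 4, in w
    c=get_calibration(cam); return np.array(c["rotation"])@np.array(p)+np.array(c["position"])
                                   ~~~~~~~~~~~~~~~~~~~~~~~^~~~~~~~~~~~
ValueError: matmul: Input operand 1 has a mismatch in its core dimension 0, with gufunc signature (n?,k),(k,m?)->(n?,m?) (size 3 is different from 4)
```

View pics/top0.png

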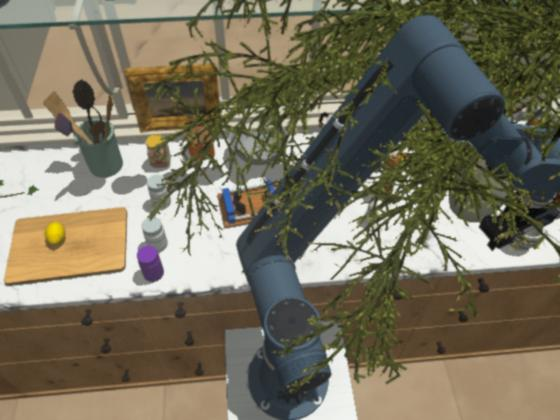

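The top picture shows two white jars near (155,188) and (153,232), the purple look-alike at (150,263), and the clamp at about (250,203), partly hidden by the arm and a plant. The camera rotation is a quaternion, so I'll fix that.

```bash
cat > h.py <<'E'
import numpy as np, cv2
from scipy.spatial.transform import Rotation
from rig import *
def R(c): return Rotation.from_quat(c["rotation"],scalar_first=True).as_matrix()
def w(cam,p):
    c=get_calibration(cam); return R(c)@np.array(p)+np.array(c["position"])
def save(cam,f):
    im,d=snapshot(cam); cv2.imwrite(f,im[:,:,::-1]); return im,d
def cloud(cam,d):
    c=get_calibration(cam);K=np.array(c["camera_matrix"]);v,u=np.indices(d.shape)
    P=np.stack([(u-K[0,2])/K[0,0]*d,(v-K[1,2])/K[1,1]*d,d],-1)
    return P@R(c).T+np.array(c["position"])
E
python3 - <<'E'
from h import *
for cam in ("top","scene"):
    im,d=save(cam,f"pics/{cam}0.png"); np.save(f"{cam}0.npy",cloud(cam,d))
    c=get_calibration(cam); print(cam,np.round(c["position"]))
    for n in ("jar_a","clamp","pad","crank_knob","pepper_mill","salt_shaker"):
        K=np.array(c["camera_matrix"])
        for b in boxes_of(n,cam):
            p=np.array(b["at"]);q=K@p/p[2]
            print(n,round(b["conf"],2),np.round(w(cam,p)),np.round(q[:2]))
s=get_obs();print(s["ee_pos"],s["tcp_rot"],s["gripper_width"],grasp_offset, s["time_s"],s["contact_force"])
E
```

```text
top [-440.   79. 1320.]
jar_a 0.76 [322. 357.  88.] [149. 264.]
jar_a 0.7 [426. 352.  84.] [154. 234.]
jar_a 0.67 [587. 347.  97.] [157. 188.]
clamp 0.88 [563. 104.  13.] [238. 206.]
pepper_mill 0.49 [425. 351.  88.] [154. 233.]
pepper_mill 0.44 [ 570. -372.  162.] [391. 164.]
salt_shaker 0.5 [ 468. -300.   63.] [370. 212.]
scene [-640.  513. 1028.]
jar_a 0.79 [581. 355.  74.] [165. 234.]
jar_a 0.77 [321. 366.  79.] [184. 288.]
jar_a 0.57 [426. 358.  98.] [176. 259.]
clamp 0.93 [556.  51.  27.] [258. 225.]
pad 0.47 [569.  10.  40.] [268. 217.]
crank_knob 0.59 [574. -80. 124.] [291. 190.]
pepper_mill 0.74 [ 558. -371.   67.] [365. 187.]
salt_shaker 0.63 [ 457. -299.   50.] [363. 211.]
[ 228.24443953 -581.79580181  222.57607421] [1.77013937e-06 9.82582208e-01 1.85828426e-01 5.40040579e-07] 87.1767596006887 18.700000000000003 0.8 [-0.31323216 -0.3767968  -0.49562742]
```

View pics/scene0.png

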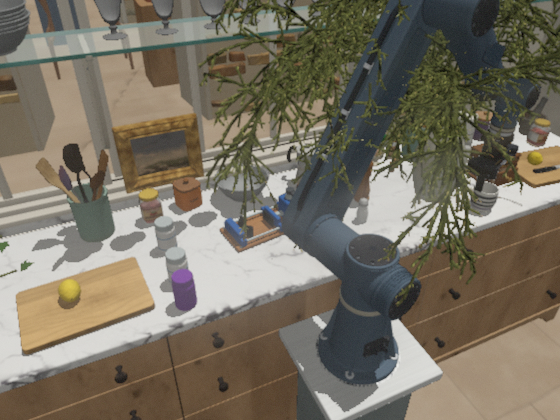

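The scene picture shows the jars at about (165,234) and (177,265), the purple one at (184,290), and the clamp bay between the blue fittings at (235,232) and (285,205). The arm hides the crank. Next I'll fit the positions from depth.

```bash
python3 - <<'E'
from h import *
for cam in ("top","scene"):
    P=np.load(f"{cam}0.npy").reshape(-1,3)
    for c in ((427,355),(590,355),(322,360)):
        m=(np.hypot(P[:,0]-c[0],P[:,1]-c[1])<60)&(P[:,2]>104)&(P[:,2]<118)
        q=P[m]; 
        if len(q)>5: (x,y),r=cv2.minEnclosingCircle(q[:,:2].astype(np.float32)); print(cam,c,len(q),np.round([x,y,r]),np.round(np.median(q,0)))
    # height map ASCII-free: obstacles beyond
    for lo,hi in ((20,70),(70,130),(130,200),(200,500)):
        m=(P[:,2]>lo)&(P[:,2]<hi)&(P[:,0]>250)&(P[:,0]<800)&(P[:,1]>-60)&(P[:,1]<600)
        H,_,_=np.histogram2d(P[m,0],P[m,1],bins=[np.arange(250,801,50),np.arange(-60,601,60)])
        print(cam,lo,hi);print(H.astype(int))
im=cv2.imread("pics/scene0.png")[150:270,190:350]
im2=cv2.imread("pics/top0.png")[150:250,180:313]
cv2.imwrite("pics/crop.png",np.hstack([cv2.resize(im,(800,600),interpolation=2)])[:, :])
E
```

```text
top (427, 355) 255 [418. 355.  50.] [437. 355. 111.]
top (590, 355) 196 [602. 352.  31.] [602. 355. 111.]
top (322, 360) 301 [340. 363.  31.] [339. 362. 111.]
top 20 70
[[  0   0   0   0   0   0   0   0   0   0   0]
 [  0   0   0   0   0   0 125  83   0   8  19]
 [  0   0   0   0   0   0   1   0 134 260 257]
 [  0   0   0   0   0   0 141  40 122 222 209]
 [  0   0   9  30   0   0   0   0  96 194 209]
 [  0   3 152 121   0   0   0   0  91 212 203]
 [ 24  24  62 111   0   0  49  37  47 119 105]
 [ 11  40  24  14   0   0   3   0   0   0   0]
 [  0   8   0   0   0   0   0   0   0   0   0]
 [ 14  30  14   0   0   0  54  80   0 133 134]
 [ 24  73  32   7  62  41  54  16   0  80   4]]
top 70 130
[[  0   0   0   0   0   0   0   0   0   0   0]
 [  0   0   0   0   0   0 200 184   0   0   0]
 [  0   0   0   0   0   0  36  50   0   0   0]
 [  0   0   0   0   0   0 225 132   0   0   0]
 [  0   0   0   0   0   0  36  24   0   0   0]
 [  0   0   0   0   0   0   0   0   0   0   0]
 [  0   0   0   0   0   0 146  74   0   0   0]
 [  0   0   0   0   0   0  74  45   0   0   0]
 [  8  34   1   0   0   0 
[... 2765 characters left out ...]
0   0   0   0   0   0   0]
 [  0   0   0   0   0   0   0   0   0   0   0]
 [  0   0   0   0   0   0   0   0   0 162 195]
 [  0   0   0   0   0   0   0   0   0 100  85]]
scene 200 500
[[ 74 157  10  65 218  25   0   0   0   0   0]
 [ 71  60   0  24  72  46   0   0   0   0   0]
 [ 30   3   0  44  73  41   0   0   0   0   0]
 [  0  24   6   0   0   0   0   0   0   0   0]
 [  5  68  57   0   0   0   0   0   0   0   0]
 [  0   1   0   0   0   0   0   0   0   0   0]
 [  0   0   0   0   0   0   0   0   0   0   0]
 [  0   0   0   0   0   0   0   0   0   0   0]
 [  0   0   0   0   0   0   0   0  79  29 131]
 [  0   0   0   0   0   0   0   0 142 166  74]
 [  0   0   0   0   0   0   0   0 125  22   0]]
```

View pics/crop.png

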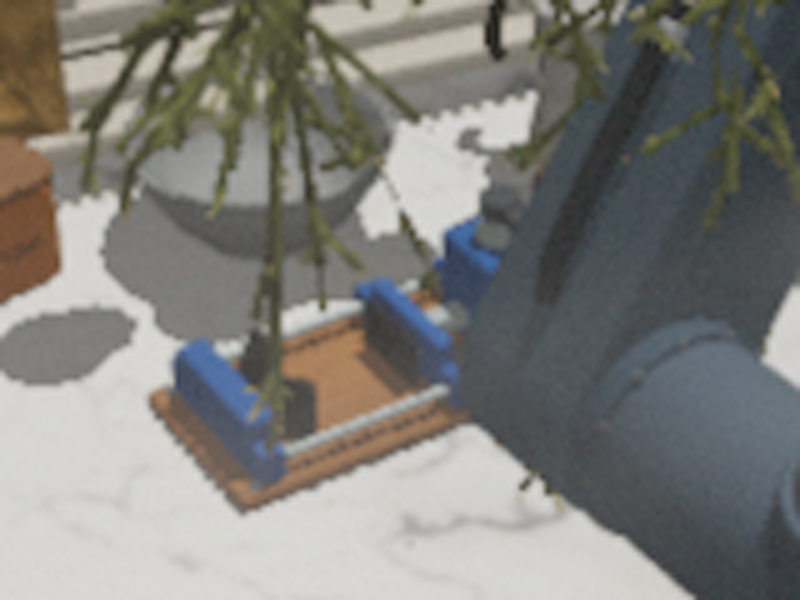

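The crop shows the clamp with its V jaw and black pads on the left (+y) and the moving jaw on the right. The gear housing and knob are partly behind the arm. Next: clamp fit, plant positions and the first path.

```bash
cat >> h.py <<'E'
# rows from current pose to waypoints [(x,y,z,yaw)], in tool axes (tool z down)
def rows(pts,step=46,dyaw=.14,maxs=None):
    s=get_obs();p0=np.array(s["ee_pos"]);R0=Rotation.from_quat(s["tcp_rot"],scalar_first=True)
    y0=np.arctan2(*R0.as_matrix()[[1,0],0]); cur=np.r_[p0,y0]; out=[]
    for t in pts:
        t=np.array(t,float); dy=(t[3]-cur[3]+np.pi)%(2*np.pi)-np.pi; t[3]=cur[3]+dy
        n=max(1,int(np.ceil(max(np.linalg.norm(t[:3]-cur[:3])/step,abs(dy)/dyaw))))
        for i in range(1,n+1):
            c=cur+(t-cur)*i/n; d=R0.as_matrix().T@(c[:3]-p0)/10
            out.append([*np.round(d,1).tolist(),0,0,round(y0-c[3],2)])
        cur=t
    for i in range(0,len(out),12): print(str(out[i:i+12]).replace(" ",""))
E
python3 - <<'E'
from h import *
im=cv2.imread("pics/scene0.png");
for cam in ("top","scene"):
    P=np.load(f"{cam}0.npy"); im=cv2.imread(f"pics/{cam}0.png").astype(int)
    b,g,r=im[...,0],im[...,1],im[...,2]
    pl=(g>b+25)&(g>=r)&(r<130); q=P[pl]; print(cam,"plant",np.percentile(q,[2,20,50,80,98],axis=0).round().tolist())
    q=q[q[:,0]>100]; print(len(q), q.min(0) if len(q) else 0)
    reg=(P[...,0]>420)&(P[...,0]<720)&(P[...,1]>-160)&(P[...,1]<200)
    wood=reg&(abs(P[...,2]-12)<6)&(r>b+30); q=P[wood]
    rc=cv2.minAreaRect(q[:,:2].astype(np.float32)); print("plate",len(q),rc,cv2.boxPoints(rc).round().tolist())
    bl=reg&(b>r+60)&(P[...,2]>51)&(P[...,2]<61); q=P[bl]
    for lo,hi in ((60,200),(-30,60)):
        k=q[(q[:,1]>lo)&(q[:,1]<hi)]
        if len(k)>4: rc=cv2.minAreaRect(k[:,:2].astype(np.float32)); print("jaw",len(k),np.round(cv2.boxPoints(rc)).tolist())
P=np.load("top0.npy").reshape(-1,3)
for c in ((437,355),):
    m=(abs(P[:,1]-355)<40)&(abs(P[:,0]-437)<50)&(P[:,2]>104)&(P[:,2]<118);q=P[m]
    q=q[q[:,0]>390]; print(cv2.minEnclosingCircle(q[:,:2].astype(np.float32)))
m=(P[:,2]>250)&(P[:,0]>300)&(P[:,1]>150)&(P[:,1]<700); print("shelf",np.percentile(P[m],[1,50],axis=0).round())
print("first")
rows([(400,-450,280,1.0),(520,-180,280,1.4),(560,20,280,1.7),(520,230,280,2.1),(438,355,180,2.25)])
E
```

```text
top plant [[-103.0, -549.0, 362.0], [83.0, -379.0, 550.0], [274.0, -184.0, 659.0], [377.0, -22.0, 757.0], [501.0, 197.0, 860.0]]
27032 [  100.00354072 -1082.23583566  -919.02148724]
plate 581 ((564.761474609375, 62.51005935668945), (141.01646423339844, 201.31622314453125), 7.330552577972412) [[482.0, 153.0], [508.0, -46.0], [648.0, -28.0], [622.0, 171.0]]
jaw 146 [[506.0, 138.0], [509.0, 117.0], [605.0, 131.0], [601.0, 153.0]]
jaw 26 [[574.0, -3.0], [577.0, -16.0], [621.0, -6.0], [618.0, 6.0]]
scene plant [[-118.0, -795.0, 336.0], [70.0, -298.0, 512.0], [252.0, -117.0, 613.0], [354.0, 51.0, 698.0], [537.0, 250.0, 782.0]]
13621 [  100.00582858 -1530.4776839   -127.45104979]
plate 540 ((563.1369018554688, 50.35920715332031), (140.78518676757812, 225.3306884765625), 8.537211418151855) [[477.0, 151.0], [510.0, -72.0], [649.0, -51.0], [616.0, 172.0]]
jaw 78 [[506.0, 140.0], [508.0, 120.0], [598.0, 131.0], [596.0, 151.0]]
jaw 42 [[531.0, -7.0], [533.0, -19.0], [617.0, -5.0], [615.0, 6.0]]
((439.643798828125, 356.3131103515625), 29.22231101989746)
shelf [[328. 154. 253.]
 [707. 420. 631.]]

[... 338 characters left out ...]
np.float64(-0.85)],[35.8,-20.8,-5.7,0,0,np.float64(-0.91)],[38.8,-23.8,-5.7,0,0,np.float64(-0.97)],[41.8,-26.8,-5.7,0,0,np.float64(-1.03)]]
[[44.0,-30.2,-5.7,0,0,np.float64(-1.09)],[46.2,-33.6,-5.7,0,0,np.float64(-1.15)],[48.4,-37.0,-5.7,0,0,np.float64(-1.21)],[50.7,-40.5,-5.7,0,0,np.float64(-1.27)],[52.9,-43.9,-5.7,0,0,np.float64(-1.33)],[53.6,-48.1,-5.7,0,0,np.float64(-1.41)],[54.4,-52.3,-5.7,0,0,np.float64(-1.49)],[55.2,-56.5,-5.7,0,0,np.float64(-1.57)],[56.0,-60.7,-5.7,0,0,np.float64(-1.65)],[56.8,-64.9,-5.7,0,0,np.float64(-1.73)],[56.0,-68.6,-3.2,0,0,np.float64(-1.76)],[55.3,-72.2,-0.7,0,0,np.float64(-1.8)]]
[[54.5,-75.9,1.8,0,0,np.float64(-1.84)],[53.7,-79.5,4.3,0,0,np.float64(-1.88)]]
```

```bash
python3 - <<'E'
from h import *
Q=[];A=[]
for cam in ("top","scene"):
    P=np.load(f"{cam}0.npy"); im=cv2.imread(f"pics/{cam}0.png").astype(int)
    b,g,r=im[...,0],im[...,1],im[...,2]
    Q.append(P[(g>b+25)&(g>=r)&(r<130)]);A.append(P[(b>r+12)&(b>=g+5)&(r<100)])
for nm,q in (("plant",np.vstack(Q)),("arm",np.vstack(A))):
    az=np.arctan2(q[:,1],q[:,0]);r=np.hypot(q[:,0],q[:,1])
    for a,b in ((-1.7,-1.1),(-1.1,-.5),(-.5,0),(0,.4),(.4,.9)):
        m=(az>a)&(az<b)&(q[:,2]>150)
        H,_,_=np.histogram2d(q[m,2],r[m],bins=[np.arange(200,1001,100),np.arange(0,701,100)])
        print(nm,a,b);print(H[::-1].astype(int))
E
```

```text
plant -1.7 -1.1
[[   0    0    0   29   19    0    0]
 [   0    0   14  566   64    0    0]
 [   0    0    0  230  518  170  110]
 [  21  376 1503 1733  247  420   84]
 [  20 1308 1028  518   47   33  111]
 [   0   80    3    7    3  117    1]
 [   2    0    0   19    0   32    7]
 [   0    0    0    0    0    0    1]]
plant -1.1 -0.5
[[   0    0    0    0    0    0    0]
 [   0    0    0    0  690  634    2]
 [   0    0  264  166 1240 1854 1030]
 [   0  463 1375 1305  165  858  705]
 [   0  263  408  602  743   89  142]
 [   0   21  127  331  492   93   13]
 [   0    0    0   80  128   32   15]
 [   0    0    0    4    2    0    8]]
plant -0.5 0
[[   0    0    0    0    0    0    0]
 [   0    0    0   49  154    0    0]
 [   0    0  105 3439 2005  135    6]
 [   0  253 1172 1653  528   54   27]
 [   0  499  411   83  632   83   23]
 [   0   97   35   25    1    2   20]
 [   0    0    0    1    0    0    0]
 [   0    0    0    0    0    0    0]]
plant 0 0.4
[[   0    0    0    0    0    0    0]
 [   0    0    0    3    0    0    0]
 [   0    0   94  852  387  306    0]
 [   0  132 16
[... 1157 characters left out ...]
 [  0  93 866   0   0   0   0]
 [  0 249 164   0   0   0   0]
 [190 267   0   0   0   0   0]
 [  7  20   0   0   0   0   0]]
arm 0 0.4
[[   0    0    0    0    0    0    0]
 [   0    0    0    0    0    0    0]
 [   0    0    0    0    0    0    0]
 [   0    0    0    0    0    0    0]
 [   0    0    1    0    0    0    0]
 [   1  256  249    0    0    0    0]
 [ 252 1403  357    0    0    0    0]
 [   0    0    0    0    0    0    0]]
arm 0.4 0.9
[[  0   0   0   0   0   0   0]
 [  0   0   0   0   0   0   0]
 [  0   0   0   0   0   0   0]
 [  0   0   0   0   0   0   0]
 [  0   0   0   0   0   0   0]
 [  0   0   0   0   0   0   0]
 [540 750  61   1   0   0   0]
 [ 19  25   0   1   0   0   0]]
```

The foliage fills the arm's whole working space and the arm already sits inside it, so it can't be avoided. I'll go and watch the force reading.

drive_tool(deltas=[[4.2,-1.2,-1.1,0,0,-0.13],[8.3,-2.4,-2.3,0,0,-0.25],[12.5,-3.6,-3.4,0,0,-0.38],[16.6,-4.8,-4.6,0,0,-0.5],[20.8,-6.0,-5.7,0,0,-0.63],[23.8,-9.0,-5.7,0,0,-0.68],[26.8,-11.9,-5.7,0,0,-0.74],[29.8,-14.9,-5.7,0,0,-0.8],[32.8,-17.9,-5.7,0,0,-0.85],[35.8,-20.8,-5.7,0,0,-0.91],[38.8,-23.8,-5.7,0,0,-0.97],[41.8,-26.8,-5.7,0,0,-1.03]], claw=1)

```text
time_s: 2.0
ee_pos: [520.1, -178.1, 279.8]
tcp_rot: [0.0, 0.763, 0.647, 0.0]
contact_force: [0.6, -0.5, 0.8]
gripper_width: 86.8
gripper_force: 0.0
```

```bash
sed -i 's/round(y0-c\[3\],2)/float(round(y0-c[3],2))/' h.py; python3 -c "
from h import *
rows([(560,20,280,1.7),(520,230,280,2.1),(439,356,170,2.25)])"
```

```text
[[4.0,0.1,-0.0,0,0,-0.06],[8.1,0.3,-0.0,0,0,-0.12],[12.1,0.4,-0.0,0,0,-0.18],[16.2,0.6,-0.0,0,0,-0.24],[20.2,0.7,-0.0,0,0,-0.29],[24.2,-0.8,-0.0,0,0,-0.37],[28.2,-2.3,-0.0,0,0,-0.45],[32.2,-3.7,-0.0,0,0,-0.53],[36.2,-5.2,-0.0,0,0,-0.61],[40.3,-6.7,-0.0,0,0,-0.69],[42.5,-8.7,2.2,0,0,-0.72],[44.7,-10.7,4.4,0,0,-0.75]]
[[46.9,-12.7,6.6,0,0,-0.78],[49.1,-14.7,8.8,0,0,-0.81],[51.4,-16.8,11.0,0,0,-0.84]]
```

drive_tool(deltas=[[4.0,0.1,0,0,0,-0.06],[8.1,0.3,0,0,0,-0.12],[12.1,0.4,0,0,0,-0.18],[16.2,0.6,0,0,0,-0.24],[20.2,0.7,0,0,0,-0.29],[24.2,-0.8,0,0,0,-0.37],[28.2,-2.3,0,0,0,-0.45],[32.2,-3.7,0,0,0,-0.53],[36.2,-5.2,0,0,0,-0.61],[41,-7.5,0.5,0,0,-0.69],[46,-12,4,0,0,-0.77],[51.4,-16.8,7,0,0,-0.84]])

```text
time_s: 3.2
ee_pos: [466.6, 312.5, 232.3]
tcp_rot: [0.001, 0.433, 0.902, 0.001]
contact_force: [1.1, 0.2, -0.3]
gripper_width: 87.2
gripper_force: 0.0
```

```bash
python3 - <<'E'
from h import *
im,d=save("top","pics/top1.png");P=cloud("top",d);np.save("top1.npy",P)
im2,d2=save("scene","pics/scene1.png");np.save("scene1.npy",cloud("scene",d2))
for n in ("crank_knob","pad"):
  for cam in ("scene","top"):
    for b in boxes_of(n,cam): print(n,cam,round(b["conf"],2),w(cam,b["at"]).round())
s=get_obs();print(s["ee_pos"],s["time_s"])
cv2.imwrite("pics/both1.png",np.hstack([cv2.resize(x[y0:y0+150,x0:x0+100,::-1],(400,600),interpolation=2) for x,y0,x0 in ((im,120,200),(im2,130,220))]))
rows([(440,356,150,2.25),(440,356,53,2.25)])
E
```

```text
crank_knob scene 0.39 [517. -90. 158.]
crank_knob top 0.57 [589. -74. 127.]
[468.12846978 310.31885852 233.09319253] 3.5
[[1.8,0.2,2.8,0,0,-0.0],[3.6,0.4,5.5,0,0,-0.0],[5.3,0.6,8.3,0,0,-0.01],[5.3,0.6,11.5,0,0,-0.01],[5.3,0.6,14.8,0,0,-0.01],[5.3,0.6,18.0,0,0,-0.01]]
```

View pics/both1.png

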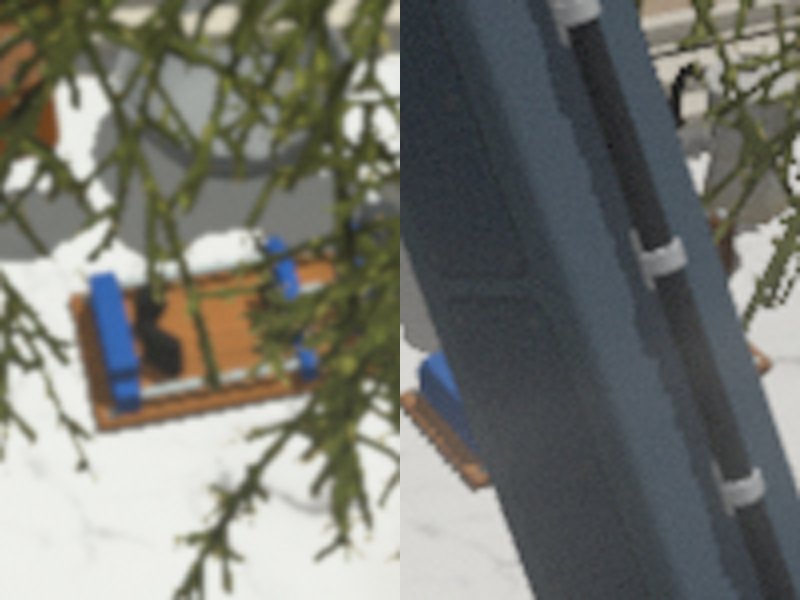

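The top crop shows the clamp base and jaws clearly, but foliage covers the crank. The scene view is blocked by the arm. I'll grasp the front jar now and look at the crank later.

drive_tool(deltas=[[1.8,0.2,2.8,0,0,0],[3.6,0.4,5.5,0,0,0],[5.3,0.6,8.3,0,0,0],[5.3,0.6,11.0,0,0,0],[5.3,0.6,14.0,0,0,0],[5.3,0.6,17.0,0,0,0],[5.3,0.6,18.0,0,0,0],[5.3,0.6,18.0,0,0,0]])

```text
time_s: 4.3
ee_pos: [439.3, 354.7, 51.7]
tcp_rot: [-0.0, 0.435, 0.9, -0.001]
contact_force: [-0.1, 0.9, 0.5]
gripper_width: 86.9
gripper_force: 0.0
```

drive_tool(deltas=[[0,0,0,0,0,0],[0,0,0,0,0,0],[0,0,0,0,0,0],[0,0,0,0,0,0],[0,0,0,0,0,0]], claw=-1, grip_force=30)

```text
time_s: 4.8
ee_pos: [440.1, 356.9, 53.7]
tcp_rot: [0.001, 0.434, 0.901, 0.002]
contact_force: [0.7, 1.0, 3.7]
gripper_width: 61.1
gripper_force: 30.0
```

drive_tool(deltas=[[0,0,-2,0,0,0],[0,0,-4,0,0,0],[0,0,-6,0,0,0],[0,0,-6,0,0,0],[0,0,-6,0,0,0],[0,0,-6,0,0,0],[0,0,-6,0,0,0]])

```text
time_s: 5.5
ee_pos: [437.6, 355.3, 111.0]
tcp_rot: [-0.001, 0.434, 0.901, -0.001]
contact_force: [0.7, 0.2, -6.1]
gripper_width: 61.7
gripper_force: 30.0
```

```bash
python3 -c "
from h import *
F=[]
for i in range(6): snapshot('top');s=get_obs();F.append(s['contact_force'][2])
print(np.round(F,1),np.round(s['tau'],1),s['ee_pos'],s['gripper_width'])"
```

```text
[-5.3 -5.6 -5.8 -6.4 -5.7 -6.1] [  0.  -45.  -13.6   0.    0.1  -0. ] [438.56169674 355.81636597 112.15915596] 61.41075062754393
```

Reads about 5.8 N, so roughly 0.59 kg, which is probably the heavy one. I'll set it down and lift the other.

drive_tool(deltas=[[0,0,2,0,0,0],[0,0,4,0,0,0],[0,0,5.5,0,0,0],[0,0,5.9,0,0,0],[0,0,5.9,0,0,0],[0,0,5.9,0,0,0]])

```text
time_s: 6.4
ee_pos: [439.2, 356.2, 53.8]
tcp_rot: [0.0, 0.434, 0.901, 0.001]
contact_force: [-0.3, -0.2, -6.3]
gripper_width: 61.5
gripper_force: 30.0
```

drive_tool(deltas=[[0,0,0,0,0,0],[0,0,0,0,0,0],[0,0,0,0,0,0],[0,0,0,0,0,0],[0,0,-3,0,0,0],[0,0,-7,0,0,0],[0,0,-10.5,0,0,0],[0,0,-10.5,0,0,0]], claw=1)

```text
time_s: 7.2
ee_pos: [442.0, 357.8, 163.6]
tcp_rot: [0.003, 0.434, 0.901, 0.005]
contact_force: [1.0, -0.9, -0.3]
gripper_width: 87.1
gripper_force: 0.0
```

```bash
python3 -c "
from h import *
im,d=save('top','pics/top2.png');P=cloud('top',d).reshape(-1,3)
print([w('top',b['at']).round().tolist() for b in boxes_of('jar_a','top')])
for c in ((602,352),):
    m=(np.hypot(P[:,0]-c[0],P[:,1]-c[1])<60)&(P[:,2]>104)&(P[:,2]<118);q=P[m]
    print(cv2.minEnclosingCircle(q[:,:2].astype(np.float32)),len(q))
print(get_obs()['ee_pos'],get_obs()['time_s'])
rows([(602,352,158,2.1),(602,352,53,2.1)])"
```

```text
[[591.0, 338.0, 108.0], [437.0, 330.0, 80.0]]
((602.5187377929688, 345.17987060546875), 29.611032485961914) 94
[439.02751087 356.09721886 159.47875097] 7.3
[[-2.6,3.1,0.0,0,0,0.04],[-5.2,6.2,0.1,0,0,0.07],[-7.9,9.4,0.1,0,0,0.11],[-10.5,12.5,0.2,0,0,0.14],[-10.5,12.5,3.7,0,0,0.14],[-10.5,12.5,7.2,0,0,0.14],[-10.5,12.5,10.7,0,0,0.14]]
```

drive_tool(deltas=[[-2.6,3.1,0,0,0,0.04],[-5.2,6.2,0,0,0,0.07],[-7.9,9.4,0,0,0,0.11],[-10.5,12.5,0.2,0,0,0.14],[-10.5,12.5,0.5,0,0,0.14],[-10.5,12.5,4,0,0,0.14],[-10.5,12.5,7.5,0,0,0.14],[-10.5,12.5,10.6,0,0,0.14],[-10.5,12.5,10.6,0,0,0.14],[-10.5,12.5,10.6,0,0,0.14]])

```text
time_s: 8.3
ee_pos: [600.2, 351.4, 51.0]
tcp_rot: [-0.001, 0.496, 0.868, -0.001]
contact_force: [1.0, 0.2, 0.4]
gripper_width: 87.0
gripper_force: 0.0
```

drive_tool(deltas=[[0,0,0,0,0,0],[0,0,0,0,0,0],[0,0,0,0,0,0],[0,0,0,0,0,0],[0,0,0,0,0,0],[0,0,-3,0,0,0],[0,0,-6,0,0,0],[0,0,-6,0,0,0],[0,0,-6,0,0,0],[0,0,-6,0,0,0]], claw=-1)

```text
time_s: 9.3
ee_pos: [600.1, 351.0, 110.3]
tcp_rot: [-0.001, 0.496, 0.868, -0.002]
contact_force: [-0.6, 0.6, -3.5]
gripper_width: 61.3
gripper_force: 30.0
```

```bash
python3 -c "
from h import *
F=[]
for i in range(6): snapshot('top');s=get_obs();F.append(s['contact_force'][2])
print(np.round(F,1),s['ee_pos'],s['gripper_width'])"
```

```text
[-4.  -3.2 -3.2 -2.1 -1.9 -2.6] [601.41397772 351.49866966 111.42862713] 61.341581268286646
```

The rear jar reads about 2.8 N, so it's the light one and the front jar is heavy. Setting the rear one back and returning to the front.

drive_tool(deltas=[[0,0,2,0,0,0],[0,0,4,0,0,0],[0,0,5.5,0,0,0],[0,0,5.95,0,0,0],[0,0,5.95,0,0,0],[0,0,5.95,0,0,0]])

```text
time_s: 10.2
ee_pos: [601.6, 351.7, 53.4]
tcp_rot: [-0.0, 0.496, 0.868, -0.0]
contact_force: [-1.5, -0.2, 0.7]
gripper_width: 60.9
gripper_force: 30.0
```

drive_tool(deltas=[[0,0,0,0,0,0],[0,0,0,0,0,0],[0,0,0,0,0,0],[0,0,0,0,0,0],[0,0,-3,0,0,0],[0,0,-7,0,0,0],[0,0,-10.6,0,0,0],[0,0,-10.6,0,0,0]], claw=1)

```text
time_s: 11.0
ee_pos: [605.9, 353.4, 165.8]
tcp_rot: [0.004, 0.496, 0.868, 0.005]
contact_force: [1.1, 0.3, 0.7]
gripper_width: 87.0
gripper_force: 0.0
```

```bash
python3 -c "
from h import *
im,d=save('top','pics/top3.png');P=cloud('top',d).reshape(-1,3)
for c in ((602,352),(439,356)):
    m=(np.hypot(P[:,0]-c[0],P[:,1]-c[1])<45)&(P[:,2]>104)&(P[:,2]<116);q=P[m]
    if len(q):print(cv2.minEnclosingCircle(q[:,:2].astype(np.float32)),len(q))
print(get_obs()['ee_pos'],get_obs()['time_s'])
rows([(439.5,356,158,2.25),(439.5,356,53,2.25)])"
```

```text
((600.5216064453125, 352.85406494140625), 31.230079650878906) 126
[604.16884614 352.64135011 162.78606071] 11.05
[[2.2,-3.5,0.1,0,0,-0.04],[4.3,-7.0,0.2,0,0,-0.07],[6.5,-10.5,0.3,0,0,-0.11],[8.7,-14.0,0.4,0,0,-0.15],[8.7,-14.0,3.9,0,0,-0.15],[8.7,-14.1,7.4,0,0,-0.15],[8.7,-14.1,10.9,0,0,-0.15]]
```

drive_tool(deltas=[[2.2,-3.5,0,0,0,-0.04],[4.3,-7.0,0,0,0,-0.07],[6.5,-10.4,0,0,0,-0.11],[8.6,-13.8,0.2,0,0,-0.15],[8.6,-13.8,0.5,0,0,-0.15],[8.6,-13.8,4,0,0,-0.15],[8.6,-13.8,7.5,0,0,-0.15],[8.6,-13.8,10.5,0,0,-0.15],[8.6,-13.8,10.5,0,0,-0.15],[8.6,-13.8,10.5,0,0,-0.15]])

```text
time_s: 12.05
ee_pos: [439.3, 355.4, 53.1]
tcp_rot: [-0.001, 0.43, 0.903, -0.001]
contact_force: [-0.5, 0.6, 0.5]
gripper_width: 86.9
gripper_force: 0.0
```

```bash
python3 - <<'E'
from h import *
# joint clamp fit: plate edges from unobstructed pictures
for f in ("top0","scene0","top1","top3"):
    try:P=np.load(f+".npy")
    except Exception: continue
    im=cv2.imread(f"pics/{f}.png").astype(int);b,g,r=im[...,0],im[...,1],im[...,2]
    reg=(P[...,0]>420)&(P[...,0]<720)&(P[...,1]>-180)&(P[...,1]<200)
    q=P[reg&(abs(P[...,2]-12)<5)&(r>b+30)&(r>g+15)]
    rc=cv2.minAreaRect(q[:,:2].astype(np.float32));print(f,np.round(cv2.boxPoints(rc)).tolist(),len(q))
    q=P[reg&(b>r+50)&(P[...,2]>50)&(P[...,2]<62)]
    for lo,hi in ((90,200),(-40,60)):
        k=q[(q[:,1]>lo)&(q[:,1]<hi)]
        if len(k)>4: print("jaw",lo,len(k),np.round(cv2.boxPoints(cv2.minAreaRect(k[:,:2].astype(np.float32)))).tolist())
    dk=P[reg&(r<75)&(abs(r-b)<25)&(P[...,2]>122)&(P[...,2]<185)&(P[...,1]<0)]
    hs=P[reg&(b>r+50)&(P[...,2]>80)&(P[...,2]<100)&(P[...,1]<0)]
    for n,k in(("dark",dk),("hous",hs)):
        if len(k)>3: print(n,len(k),np.round(np.percentile(k,[5,50,95],axis=0)).tolist())
E
```

```text
top0 [[482.0, 153.0], [508.0, -46.0], [648.0, -28.0], [622.0, 171.0]] 531
jaw 90 166 [[506.0, 138.0], [509.0, 116.0], [605.0, 131.0], [601.0, 153.0]]
jaw -40 27 [[574.0, -4.0], [577.0, -17.0], [621.0, -6.0], [617.0, 7.0]]
scene0 [[477.0, 151.0], [510.0, -72.0], [649.0, -51.0], [616.0, 172.0]] 513
jaw 90 94 [[506.0, 140.0], [509.0, 120.0], [600.0, 132.0], [598.0, 152.0]]
jaw -40 46 [[531.0, -7.0], [533.0, -19.0], [617.0, -5.0], [615.0, 6.0]]
hous 46 [[558.0, -66.0, 84.0], [587.0, -56.0, 88.0], [607.0, -49.0, 92.0]]
top1 [[482.0, 151.0], [526.0, -144.0], [664.0, -124.0], [621.0, 171.0]] 799
jaw 90 163 [[505.0, 139.0], [508.0, 116.0], [606.0, 131.0], [603.0, 153.0]]
jaw -40 37 [[563.0, -4.0], [565.0, -16.0], [623.0, -7.0], [621.0, 5.0]]
dark 7 [[538.0, -81.0, 123.0], [574.0, -77.0, 124.0], [587.0, -67.0, 161.0]]
```

drive_tool(deltas=[[0,0,0,0,0,0],[0,0,0,0,0,0],[0,0,0,0,0,0],[0,0,0,0,0,0],[0,0,0,0,0,0],[0,0,-2,0,0,0],[0,0,-5,0,0,0],[0,0,-8,0,0,0],[0,0,-11,0,0,0],[0,0,-12,0,0,0],[0,0,-12,0,0,0],[0,0,-12,0,0,0]], claw=-1, grip_force=35)

```text
time_s: 13.25
ee_pos: [438.0, 355.0, 172.3]
tcp_rot: [-0.001, 0.429, 0.903, -0.001]
contact_force: [-0.3, -0.2, -6.2]
gripper_width: 61.4
gripper_force: 35.0
```

```bash
python3 -c "
from h import *
s=get_obs();print(s['ee_pos'],s['gripper_width'],s['contact_force'])
rows([(540,220,173,2.0),(565.7,64.9,173,1.718)],step=33)"
```

```text
[437.95459564 354.95662198 172.29340599] 61.360638853377985 [-0.28458086 -0.22549677 -6.23243339]
[[-2.8,-0.1,-0.0,0,0,0.04],[-5.6,-0.2,-0.0,0,0,0.08],[-8.5,-0.3,-0.0,0,0,0.13],[-11.3,-0.4,-0.1,0,0,0.17],[-14.1,-0.5,-0.1,0,0,0.21],[-16.9,-0.6,-0.1,0,0,0.25],[-19.6,-2.2,-0.1,0,0,0.31],[-22.4,-3.7,-0.1,0,0,0.37],[-25.1,-5.3,-0.1,0,0,0.42],[-27.8,-6.8,-0.1,0,0,0.48],[-30.6,-8.4,-0.1,0,0,0.54]]
```

drive_tool(deltas=[[-1.5,0,0,0,0,0.02],[-5,-0.2,0,0,0,0.08],[-8.5,-0.3,0,0,0,0.13],[-11.3,-0.4,0,0,0,0.17],[-14.1,-0.5,0,0,0,0.21],[-16.9,-0.6,0,0,0,0.25],[-19.6,-2.2,0,0,0,0.31],[-22.4,-3.7,0,0,0,0.37],[-25.1,-5.3,0,0,0,0.42],[-27.8,-6.8,0,0,0,0.48],[-30,-8.1,0,0,0,0.53],[-30.6,-8.4,0,0,0,0.54]])

```text
time_s: 14.45
ee_pos: [567.2, 61.4, 172.1]
tcp_rot: [-0.0, 0.657, 0.754, -0.001]
contact_force: [-0.3, 0.6, -6.4]
gripper_width: 61.2
gripper_force: 35.0
```

```bash
python3 - <<'E'
from h import *
im,d=save("top","pics/top4.png");P=cloud("top",d);np.save("top4.npy",P)
im2,d2=save("scene","pics/scene4.png");np.save("scene4.npy",cloud("scene",d2))
for n in ("crank_knob",):
  for cam in ("scene","top"):
    for b in boxes_of(n,cam): print(n,cam,round(b["conf"],2),w(cam,b["at"]).round())
s=get_obs();print(s["ee_pos"],s["tcp_rot"],s["time_s"])
cv2.imwrite("pics/both4.png",np.hstack([cv2.resize(x[y0:y0+150,x0:x0+100,::-1],(400,600),interpolation=2) for x,y0,x0 in ((im,120,220),(im2,130,230))]))
rows([(565.7,64.9,173,1.718)])
E
```

```text
crank_knob scene 0.5 [526. -86. 126.]
[566.43364055  65.52795656 172.88144046] [-1.20748092e-03  6.54891148e-01  7.55722077e-01 -5.17490864e-04] 14.65
[[-0.1,-0.1,-0.0,0,0,-0.0]]
```

View pics/both4.png

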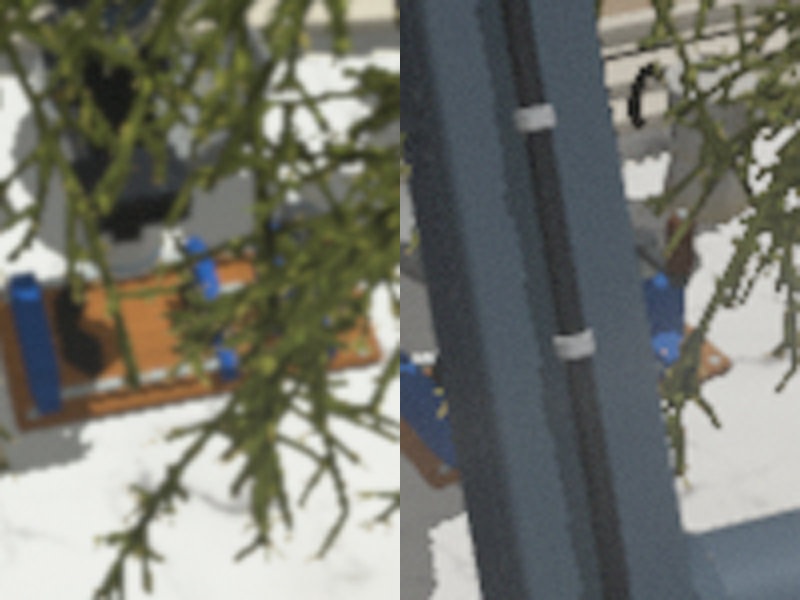

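The scene crop shows the brown knob near full-image pixel (300,192), to the right of the arm. I'll lower the jar into the bay and get the knob from depth.

drive_tool(deltas=[[0,0,2,0,0,0],[0,0,4.5,0,0,0],[0,0,7,0,0,0],[0,0,9,0,0,0],[0,0,10,0,0,0],[0,0,10.4,0,0,0],[0,0,10.6,0,0,0],[0,0,10.7,0,0,0],[0,0,10.7,0,0,0]])

```text
time_s: 15.55
ee_pos: [567.9, 65.3, 67.8]
tcp_rot: [0.001, 0.655, 0.756, 0.001]
contact_force: [-0.9, 0.5, -6.2]
gripper_width: 61.4
gripper_force: 35.0
```

```bash
python3 - <<'E'
from h import *
s=get_obs();print(s["ee_pos"],s["contact_force"],s["time_s"])
P=np.load("scene4.npy");im=cv2.imread("pics/scene4.png").astype(int);b,g,r=im[...,0],im[...,1],im[...,2]
reg=(P[...,0]>480)&(P[...,0]<700)&(P[...,1]>-180)&(P[...,1]<0)
k=P[reg&(P[...,2]>122)&(P[...,2]<185)];c=im[reg&(P[...,2]>122)&(P[...,2]<185)]
br=(c[:,2]>c[:,0]+10)&(c[:,2]>c[:,1]+8)
print(len(k),br.sum());k=k[br]
if len(k): print(np.percentile(k,[3,25,50,75,97],axis=0).round().tolist()); t=k[k[:,2]>165];print(t.round().tolist())
E
```

```text
[567.91190328  65.31139863  67.77486216] [-0.94602863  0.4677748  -6.24154291] 15.55
107 56
[[513.0, -93.0, 127.0], [516.0, -87.0, 137.0], [519.0, -84.0, 149.0], [523.0, -80.0, 170.0], [532.0, -77.0, 176.0]]
[[532.0, -83.0, 176.0], [532.0, -80.0, 174.0], [523.0, -79.0, 179.0], [530.0, -86.0, 173.0], [526.0, -77.0, 174.0], [522.0, -78.0, 176.0], [524.0, -83.0, 174.0], [519.0, -84.0, 177.0], [519.0, -95.0, 173.0], [526.0, -77.0, 170.0], [524.0, -79.0, 171.0], [521.0, -82.0, 172.0], [519.0, -92.0, 170.0], [516.0, -93.0, 172.0], [526.0, -77.0, 166.0], [516.0, -75.0, 173.0], [516.0, -90.0, 169.0]]
```

drive_tool(deltas=[[0,0,0.1,0,0,0],[0,0,0.1,0,0,0],[0,0,0.1,0,0,0]])

```text
time_s: 15.85
ee_pos: [568.0, 65.2, 66.9]
tcp_rot: [0.001, 0.655, 0.756, 0.001]
contact_force: [-0.1, 0.1, 0.3]
gripper_width: 61.1
gripper_force: 35.0
```

The base plate is taking the weight, so I'll release and back off.

drive_tool(deltas=[[0,0,0,0,0,0],[0,0,0,0,0,0],[0,0,0,0,0,0],[0,0,0,0,0,0],[0,0,-2,0,0,0],[0,0,-6,0,0,0],[0,0,-10,0,0,0],[0,0,-14,0,0,0],[0,0,-15,0,0,0],[0,0,-15,0,0,0]], claw=1)

```text
time_s: 16.85
ee_pos: [568.4, 65.2, 217.9]
tcp_rot: [0.002, 0.655, 0.756, 0.001]
contact_force: [0.8, -0.2, -0.3]
gripper_width: 87.2
gripper_force: 0.0
```

```bash
python3 - <<'E'
from h import *
s=get_obs();print(s["ee_pos"],s["time_s"],s["contact_force"])
im,d=save("top","pics/top5.png");P=cloud("top",d).reshape(-1,3)
m=(np.hypot(P[:,0]-566,P[:,1]-67)<50)&(P[:,2]>112)&(P[:,2]<130);q=P[m]
print(len(q),cv2.minEnclosingCircle(q[:,:2].astype(np.float32)) if len(q) else 0)
rows([(527,-88,216,1.718),(527,-88,138,1.718)])
E
```

```text
[568.40698717  65.21502515 217.91825993] 16.85 [ 0.77547404 -0.17032034 -0.28073119]
185 ((568.421875, 64.23788452148438), 31.756389617919922)
[[-3.7,-1.5,-0.0,0,0,-0.0],[-7.3,-3.1,-0.0,0,0,-0.0],[-11.0,-4.6,-0.0,0,0,-0.0],[-14.6,-6.1,-0.0,0,0,-0.0],[-14.6,-6.2,3.9,0,0,-0.0],[-14.6,-6.2,7.8,0,0,-0.0]]
```

drive_tool(deltas=[[-3.7,-1.5,0,0,0,0],[-7.3,-3.1,0,0,0,0],[-11,-4.6,0,0,0,0],[-14.6,-6.1,0,0,0,0],[-14.6,-6.1,0,0,0,0],[-14.6,-6.1,0,0,0,0]])

```text
time_s: 17.5
ee_pos: [526.3, -88.1, 213.9]
tcp_rot: [-0.002, 0.656, 0.755, -0.001]
contact_force: [0.3, 0.3, -0.5]
gripper_width: 86.7
gripper_force: 0.0
```

```bash
python3 - <<'E'
from h import *
s=get_obs();print(s["ee_pos"],s["time_s"])
im,d=save("top","pics/top6.png");im2,d2=save("scene","pics/scene6.png")
for cam,im,d in (("top",im,d),("scene",im2,d2)):
    P=cloud(cam,d);c=im[...,::-1].astype(int);b,g,r=c[...,0],c[...,1],c[...,2]
    k=P[(np.hypot(P[...,0]-527,P[...,1]+88)<30)&(P[...,2]>122)&(P[...,2]<185)&(r>b+10)&(r>g+8)]
    print(cam,len(k),np.percentile(k,[3,50,97],axis=0).round().tolist() if len(k) else 0)
    print([(round(x["conf"],2),w(cam,x["at"]).round().tolist()) for x in boxes_of("crank_knob",cam)])
cv2.imwrite("pics/both6.png",np.hstack([cv2.resize(x[y0:y0+120,x0:x0+80,::-1],(400,600),interpolation=2) for x,y0,x0 in ((im,130,250),(im2,130,260))]))
E
```

```text
[526.28044815 -88.14471659 213.88770032] 17.5
top 0 0
[]
scene 55 [[514.0, -94.0, 129.0], [519.0, -83.0, 149.0], [533.0, -78.0, 177.0]]
[]
```

View pics/both6.png

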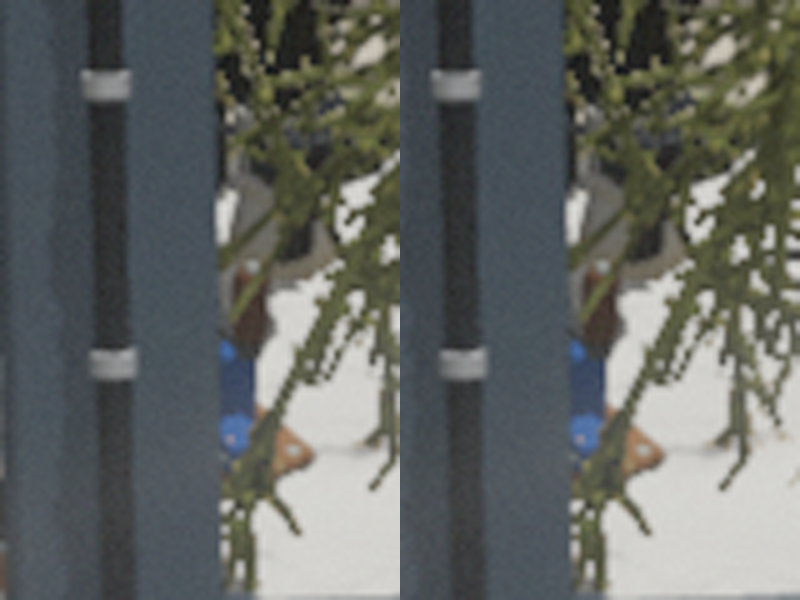

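Both halves came from the scene camera. They show the knob where I measured it, just right of the arm. Descending and pinching gently.

drive_tool(deltas=[[0,0,3,0,0,0],[0,0,6,0,0,0],[0,0,7.7,0,0,0],[0,0,7.7,0,0,0]])

```text
time_s: 18.1
ee_pos: [525.9, -86.0, 136.5]
tcp_rot: [-0.003, 0.654, 0.756, -0.001]
contact_force: [-0.1, 0.8, 0.4]
gripper_width: 86.8
gripper_force: 0.0
```

drive_tool(deltas=[[0,0,0,0,0,0],[0,0,0,0,0,0],[0,0,0,0,0,0],[0,0,0,0,0,0],[0,0,0,0,0,0],[0,0,0,0,0,0],[0,0,0,0,0,0],[0,0,0,0,0,0]], claw=-1, grip_force=12)

```text
time_s: 18.9
ee_pos: [527.6, -88.0, 139.0]
tcp_rot: [-0.0, 0.655, 0.756, 0.0]
contact_force: [-0.4, 0.5, 0.0]
gripper_width: 30.7
gripper_force: 0.0
```

drive_tool(deltas=[[0,0,0,0,0,0],[0,0,0,0,0,0],[0,0,0,0,0,0]], grip_force=20)

```text
time_s: 19.2
ee_pos: [528.2, -88.0, 139.0]
tcp_rot: [0.0, 0.655, 0.756, 0.0]
contact_force: [2.9, 0.2, -0.1]
gripper_width: 24.4
gripper_force: 20.0
```

```bash
cat >> h.py <<'E'
# crank rows: from knob position now, clockwise about axis C by total, radius from start
def crank(k0,C,dphi,total):
    s=get_obs();R0=Rotation.from_quat(s["tcp_rot"],scalar_first=True).as_matrix()
    v=np.array(k0)-C; n=int(round(total/dphi)); out=[]
    p0=np.arctan2(v[1],v[0]);r=np.hypot(*v)
    for i in range(1,n+1):
        p=p0-i*dphi; q=C+60*np.array([np.cos(p),np.sin(p)])-k0
        d=R0.T@np.array([*q,0])/10; out.append([round(float(d[0]),1),round(float(d[1]),1),0,0,0,0])
    print("phi0",p0,"r",r);
    for i in range(0,n,12): print(str(out[i:i+12]).replace(" ",""))
E
python3 -c "
from h import *
s=get_obs();print(s['ee_pos'],s['gripper_width'],s['contact_force'])
crank((527,-87.5),np.array([587,-80.5]),.15,1.8)"
```

```text
[528.21647217 -87.95853891 138.98160059] 24.381186510445588 [ 2.89012431  0.20548087 -0.12302815]
phi0 -3.025451026709803 r 60.40695324215582
[[0.9,0.1,0,0,0,0],[1.8,0.4,0,0,0,0],[2.6,0.7,0,0,0,0],[3.4,1.2,0,0,0,0],[4.0,1.8,0,0,0,0],[4.6,2.4,0,0,0,0],[5.1,3.2,0,0,0,0],[5.5,4.0,0,0,0,0],[5.7,4.9,0,0,0,0],[5.8,5.8,0,0,0,0],[5.8,6.7,0,0,0,0],[5.6,7.6,0,0,0,0]]
```

drive_tool(deltas=[[0.9,0.1,0,0,0,0],[1.8,0.4,0,0,0,0],[2.6,0.7,0,0,0,0],[3.4,1.2,0,0,0,0],[4.0,1.8,0,0,0,0],[4.6,2.4,0,0,0,0],[5.1,3.2,0,0,0,0],[5.1,3.2,0,0,0,0]])

```text
time_s: 20.0
ee_pos: [553.0, -31.2, 139.0]
tcp_rot: [-0.0, 0.655, 0.756, 0.001]
contact_force: [0.9, 2.3, 2.3]
gripper_width: 24.3
gripper_force: 20.0
```

```bash
python3 -c "
from h import *
s=get_obs();print(s['ee_pos'],s['gripper_width'],s['contact_force'])
p=np.array(s['ee_pos'][:2]);C=np.array([587,-80.5]);print(np.hypot(*(p-C)),np.arctan2(*(p-C)[::-1]))
"
```

```text
[553.00557036 -31.17643713 138.95549587] 24.344152165015146 [0.86151972 2.27305599 2.30193197]
59.9035483114074 2.174245794640658
```

```bash
python3 -c "
from h import *
C=np.array([587,-80.5]);p=-3.0255-1.05
crank(C+60*np.array([np.cos(p),np.sin(p)]),C,.15,5.85)"
```

```text
phi0 2.2076853071795868 r 60.00000000000001
[[0.4,0.8,0,0,0,0],[0.6,1.7,0,0,0,0],[0.7,2.6,0,0,0,0],[0.7,3.5,0,0,0,0],[0.5,4.4,0,0,0,0],[0.2,5.2,0,0,0,0],[-0.2,6.0,0,0,0,0],[-0.7,6.7,0,0,0,0],[-1.4,7.4,0,0,0,0],[-2.1,7.9,0,0,0,0],[-2.9,8.3,0,0,0,0],[-3.7,8.6,0,0,0,0]]
[[-4.6,8.8,0,0,0,0],[-5.5,8.8,0,0,0,0],[-6.4,8.7,0,0,0,0],[-7.3,8.5,0,0,0,0],[-8.1,8.1,0,0,0,0],[-8.8,7.7,0,0,0,0],[-9.5,7.1,0,0,0,0],[-10.1,6.4,0,0,0,0],[-10.6,5.6,0,0,0,0],[-10.9,4.8,0,0,0,0],[-11.2,3.9,0,0,0,0],[-11.3,3.1,0,0,0,0]]
[[-11.2,2.2,0,0,0,0],[-11.1,1.3,0,0,0,0],[-10.8,0.4,0,0,0,0],[-10.4,-0.4,0,0,0,0],[-9.8,-1.1,0,0,0,0],[-9.2,-1.7,0,0,0,0],[-8.5,-2.3,0,0,0,0],[-7.7,-2.7,0,0,0,0],[-6.8,-3.0,0,0,0,0],[-5.9,-3.1,0,0,0,0],[-5.0,-3.2,0,0,0,0],[-4.1,-3.0,0,0,0,0]]
[[-3.3,-2.8,0,0,0,0],[-2.4,-2.4,0,0,0,0],[-1.7,-2.0,0,0,0,0]]
```

drive_tool(deltas=[[0.4,0.8,0,0,0,0],[0.6,1.7,0,0,0,0],[0.7,2.6,0,0,0,0],[0.7,3.5,0,0,0,0],[0.5,4.4,0,0,0,0],[0.2,5.2,0,0,0,0],[-0.2,6.0,0,0,0,0],[-0.7,6.7,0,0,0,0],[-1.4,7.4,0,0,0,0],[-2.1,7.9,0,0,0,0],[-2.9,8.3,0,0,0,0],[-3.7,8.6,0,0,0,0]])

```text
time_s: 21.2
ee_pos: [643.6, -58.4, 139.0]
tcp_rot: [0.001, 0.655, 0.756, 0.0]
contact_force: [0.9, 3.0, 0.6]
gripper_width: 24.2
gripper_force: 20.0
```

drive_tool(deltas=[[-0.9,0.2,0,0,0,0],[-1.8,0.2,0,0,0,0],[-2.7,0.1,0,0,0,0],[-3.6,-0.1,0,0,0,0],[-4.4,-0.5,0,0,0,0],[-5.1,-0.9,0,0,0,0],[-5.8,-1.5,0,0,0,0],[-6.4,-2.2,0,0,0,0],[-6.9,-3.0,0,0,0,0],[-7.2,-3.8,0,0,0,0],[-7.5,-4.7,0,0,0,0],[-7.6,-5.5,0,0,0,0]])

```text
time_s: 22.4
ee_pos: [597.9, -139.4, 138.9]
tcp_rot: [-0.001, 0.655, 0.756, 0.001]
contact_force: [0.3, 6.7, 3.3]
gripper_width: 24.2
gripper_force: 20.0
```

drive_tool(deltas=[[0.1,-0.9,0,0,0,0],[0.2,-1.8,0,0,0,0],[0.5,-2.7,0,0,0,0],[0.9,-3.5,0,0,0,0],[1.5,-4.2,0,0,0,0],[2.1,-4.8,0,0,0,0],[2.8,-5.4,0,0,0,0],[3.6,-5.8,0,0,0,0],[4.5,-6.1,0,0,0,0],[5.4,-6.2,0,0,0,0],[6.3,-6.3,0,0,0,0],[7.2,-6.1,0,0,0,0]])

```text
time_s: 23.6
ee_pos: [527.8, -77.8, 139.0]
tcp_rot: [0.0, 0.655, 0.756, -0.001]
contact_force: [0.6, -3.2, -1.0]
gripper_width: 24.4
gripper_force: 20.0
```

drive_tool(deltas=[[0.3,0.1,0,0,0,0],[0.6,0.1,0,0,0,0],[0.8,0.2,0,0,0,0],[0.8,0.2,0,0,0,0],[0.8,0.2,0,0,0,0]])

```text
time_s: 24.1
ee_pos: [528.7, -69.2, 138.9]
tcp_rot: [-0.001, 0.655, 0.756, 0.0]
contact_force: [1.3, -0.2, 1.9]
gripper_width: 24.3
gripper_force: 20.0
```

drive_tool(deltas=[[0.3,0.15,0,0,0,0],[0.6,0.25,0,0,0,0],[0.8,0.4,0,0,0,0],[0.8,0.4,0,0,0,0]])

```text
time_s: 24.5
ee_pos: [531.1, -60.4, 138.9]
tcp_rot: [-0.001, 0.655, 0.756, -0.0]
contact_force: [-2.3, -0.5, 3.7]
gripper_width: 24.3
gripper_force: 20.0
```

drive_tool(deltas=[[0.25,0.15,0,0,0,0],[0.5,0.3,0,0,0,0],[0.7,0.4,0,0,0,0],[0.7,0.4,0,0,0,0]])

```text
time_s: 24.9
ee_pos: [534.4, -52.8, 138.9]
tcp_rot: [-0.001, 0.655, 0.756, -0.0]
contact_force: [-3.9, 0.3, 4.9]
gripper_width: 24.1
gripper_force: 20.0
```

drive_tool(deltas=[[0.2,0.15,0,0,0,0],[0.4,0.3,0,0,0,0],[0.4,0.3,0,0,0,0],[0.4,0.3,0,0,0,0]])

```text
time_s: 25.3
ee_pos: [534.6, -52.3, 138.8]
tcp_rot: [-0.001, 0.654, 0.757, -0.004]
contact_force: [-9.7, -12.0, 7.2]
gripper_width: 24.2
gripper_force: 20.0
```

```bash
python3 - <<'E'
from h import *
s=get_obs();print(s["ee_pos"],s["contact_force"])
im,d=save("top","pics/top7.png");im2,d2=save("scene","pics/scene7.png")
a=cv2.resize(im[130:250,210:330,::-1],(400,400),interpolation=2);b=cv2.resize(im2[130:250,220:340,::-1],(400,400),interpolation=2)
cv2.imwrite("pics/both7.png",np.hstack([a,b]))
P=cloud("top",d);c=im.astype(int);r,g,b=c[...,0],c[...,1],c[...,2]
q=P[(P[...,2]>49)&(P[...,2]<63)&(b>r+50)&(P[...,0]>480)&(P[...,0]<660)&(P[...,1]>-40)&(P[...,1]<80)]
y=np.array([-.146,.989]);t=(q[:,:2]-[564.5,72.8])@y
if len(q): print("moving jaw y",len(q),np.percentile(t,[3,50,97]).round())
for cam in ("top","scene"): print([(round(x["conf"],2),w(cam,x["at"]).round().tolist()) for x in boxes_of("pad",cam)])
E
```

```text
[534.57669846 -52.27851636 138.80973099] [ -9.70662682 -11.99843731   7.20822268]
moving jaw y 18 [-53. -46. -41.]
[(0.39, [552.0, 37.0, 49.0])]
[]
```

View pics/both7.png

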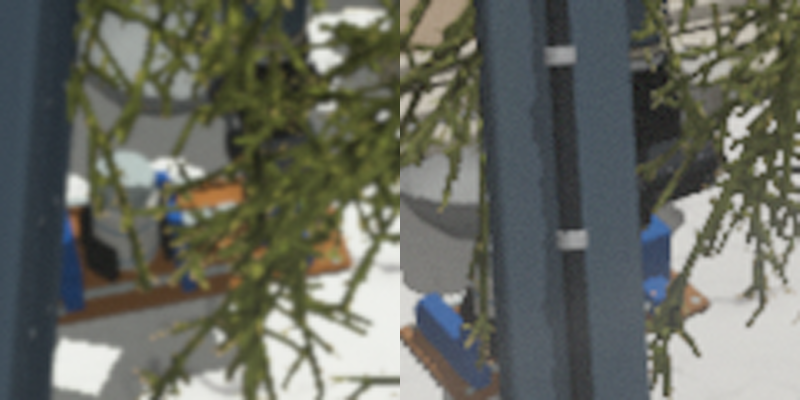

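The top crop shows the jar standing between the V pads and the moving jaw. The knob stopped moving while the force rose to about 15 N, so the crank is at its stop. I'll relax, release and retreat upward.

drive_tool(deltas=[[-0.15,-0.1,0,0,0,0],[-0.3,-0.2,0,0,0,0],[-0.3,-0.2,0,0,0,0]])

```text
time_s: 25.8
ee_pos: [534.4, -52.7, 138.9]
tcp_rot: [-0.001, 0.655, 0.756, -0.001]
contact_force: [-6.0, -2.8, 6.9]
gripper_width: 24.0
gripper_force: 20.0
```

drive_tool(deltas=[[0,0,0,0,0,0],[0,0,0,0,0,0],[0,0,0,0,0,0],[0,0,0,0,0,0],[0,0,0,0,0,0],[0,0,-3,0,0,0],[0,0,-7,0,0,0],[0,0,-11,0,0,0],[0,0,-14,0,0,0],[0,0,-14,0,0,0]], claw=1)

```text
time_s: 26.8
ee_pos: [538.8, -53.1, 283.8]
tcp_rot: [0.005, 0.655, 0.756, 0.002]
contact_force: [0.9, 0.5, -0.1]
gripper_width: 86.3
gripper_force: 0.0
```

```bash
python3 -c "
from h import *
print(get_obs()['ee_pos'])
rows([(480,-250,280,1.3),(380,-400,280,1.0)])"
```

```text
[538.84584923 -53.12059946 283.81222436]
[[-3.7,-1.7,0.1,0,0,0.08],[-7.5,-3.5,0.2,0,0,0.17],[-11.2,-5.2,0.2,0,0,0.25],[-14.9,-6.9,0.3,0,0,0.33],[-18.6,-8.6,0.4,0,0,0.41],[-22.0,-11.6,0.4,0,0,0.49],[-25.4,-14.7,0.3,0,0,0.56],[-28.7,-17.7,0.3,0,0,0.64],[-32.1,-20.7,0.3,0,0,0.71]]
```

Moving aside to look from a clear position.

drive_tool(deltas=[[-3.7,-1.7,0,0,0,0.08],[-7.5,-3.5,0,0,0,0.17],[-11.2,-5.2,0,0,0,0.25],[-14.9,-6.9,0,0,0,0.33],[-18.6,-8.6,0,0,0,0.41],[-22.0,-11.6,0,0,0,0.49],[-25.4,-14.7,0,0,0,0.56],[-28.7,-17.7,0,0,0,0.64],[-32.1,-20.7,0,0,0,0.71],[-32.1,-20.7,0,0,0,0.71]])

```text
time_s: 27.8
ee_pos: [373.6, -404.3, 277.7]
tcp_rot: [0.0, 0.878, 0.478, -0.001]
contact_force: [0.4, 0.3, 0.1]
gripper_width: 87.1
gripper_force: 0.0
```

```bash
python3 - <<'E'
from h import *
s=get_obs();print(s["ee_pos"],s["contact_force"])
im,d=save("top","pics/top8.png");im2,d2=save("scene","pics/scene8.png")
a=cv2.resize(im[130:280,130:330,::-1],(533,400)) ;b=cv2.resize(im2[140:290,140:340,::-1],(533,400))
cv2.imwrite("pics/both8.png",cv2.resize(np.vstack([a,b]),(400,600)))
y=np.array([-.146,.989]);x=np.array([.989,.146])
for cam,im,d in(("top",im,d),("scene",im2,d2)):
    P=cloud(cam,d);c=im.astype(int);r,g,b=c[...,0],c[...,1],c[...,2]
    q=P[(P[...,2]>49)&(P[...,2]<63)&(b>r+50)&(P[...,0]>480)&(P[...,0]<660)&(P[...,1]>-40)&(P[...,1]<80)]
    t=(q[:,:2]-[564.5,72.8])@y
    if len(q): print("moving jaw y",len(q),np.percentile(t,[3,50,97]).round())
    k=P[(P[...,2]>114)&(P[...,2]<132)&(np.hypot(P[...,0]-566,P[...,1]-70)<45)&(b>90)];
    if len(k):
        (cx,cy),rr=cv2.minEnclosingCircle(k[:,:2].astype(np.float32));print("jar",cx,cy,rr,np.median(k[:,2]),x@([cx,cy]-np.array([564.5,72.8])),y@([cx,cy]-np.array([564.5,72.8])))
    k=P[(P[...,2]>122)&(P[...,2]<185)&(np.hypot(P[...,0]-535,P[...,1]+53)<35)]
    print("knob",len(k),np.median(k,0).round() if len(k) else 0)
    print([(round(b["conf"],2),w(cam,b["at"]).round().tolist()) for b in boxes_of("jar_a",cam)])
E
```

```text
[ 373.63469468 -404.33586206  277.71468442] [0.3771357  0.27478287 0.1425531 ]
knob 0 0
[(0.62, [585.0, 350.0, 97.0]), (0.57, [323.0, 358.0, 90.0])]
moving jaw y 18 [-50. -45. -41.]
jar 564.8289184570312 72.16156005859375 31.175899505615234 121.47792367224201 0.23208812255859415 -0.6794391967773409
knob 0 0
[(0.82, [539.0, 70.0, 86.0]), (0.68, [320.0, 364.0, 79.0]), (0.61, [576.0, 353.0, 71.0])]
```

View pics/both8.png

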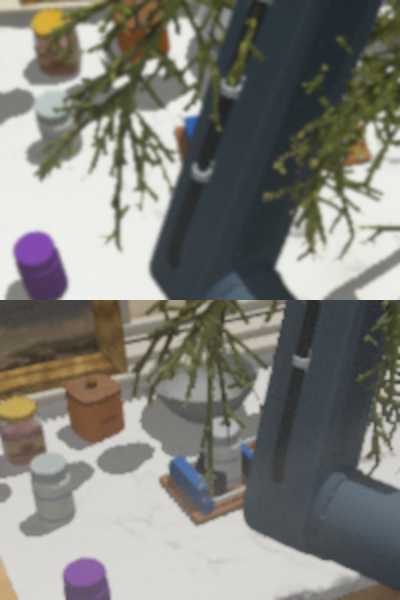

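The crops show the jar upright and gripped in the clamp, 0.7 mm from its seat after being pushed in by the pad. The light jar and the purple one are standing untouched. Handing in.

```bash
python3 -c "
from rig import *
print(close_job())"
```

```text
the job is handed in; nothing more can be done
None
```

I handed the job in at about 28 s: the heavier jar (about 0.6 kg, the front one) stands gripped in the clamp with the crank wound to its stop, the lighter jar (about 0.28 kg) is back upright on the worktop, and the gripper is open and clear.

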